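# Tip the electrode pan, scoop up the graphite rods and weigh them

### The job

Lift the enamel pan by its handle and tip it up to its stop so that the four graphite rods roll together at its low end; then, with the pan left tipped, gather all four from it into the metal scoop, without touching them with the gripper. Carry them level in the scoop and stand the loaded scoop upright on the middle of the balance, let go of it, and do not disturb the other things on the bench.

Things in the scene. Friction and masses are not known exactly. Their poses are not given: they have to be found in the camera images.
- pan (a joint): Tip angle of the white enamel pan about its near edge, rad: 0 flat, 0.42 (24 degrees) at its end stop. The hinge is stiff: the pan stays where it is left; lifting it by its handle takes about 12 N, and about 15 N pressed on the middle of its floor would push it down again.
- pan_hinge (a point): On the pan's hinge line, middle of its near, low edge, at the pan's underside, 18 mm above the bench. Axes move with the pan: x from the low near end along its length to the handle end, y along the hinge, z up out of the pan.
- pan_low (a point): Inside the open-topped pan: foot of its near (low) end wall, on the floor's top face, mid width, 4 mm along x and 4 mm along z from pan_hinge. Axes as pan_hinge. Inside, the pan is 200 mm long, 128 mm wide; walls 4 mm thick, 50 mm high above the floor, the low end wall 70 mm (a thin dark rim adds 3 mm).
- pan_handle (a point): Middle of the pan's handle: a round steel bar 12 mm thick, 90 mm long across the pan, 48 mm outside the far end wall; from pan_hinge 256 mm along x and 36 mm along z. Axes as pan_hinge.
- scoop: Loose bare-metal scoop, 160 g, standing on the bench; origin on its underside below the middle of its bowl, x from the open mouth to the back, z up. Floor 1.5 mm thick, x -42 to 45 mm, 120 mm wide outside, 116 inside; its thin square front edge (lip) is at x = -42. Side walls 34 mm high (16 mm near the mouth, from x = -37); back wall 45 mm high at x 42 to 45.
- scoop_bowl (a point): Middle of the scoop's bowl, 10 mm above its underside. Axes as the scoop.
- scoop_grip (a point): Where to pinch the scoop: on the flat upright grip plate on top of its back wall, 98 mm above the underside, 40 mm behind the bowl's middle. The plate is 12 mm thick (along the scoop's x, the pinching direction), 44 mm wide and reaches from 43 to 115 mm above the underside. Axes as the scoop.
- balance_top (a point): Middle of the top face of the bench balance's square steel pan (150 x 150 mm, fixed, 58 mm above the bench) on a white housing 180 x 170 mm. z up.
- rod0: One of four black graphite rods, 16 mm thick, 96 mm long with 8 mm tapered ends, about 35 g, slippery and rolling freely. Origin at its centre, y along its length. It starts on the pan's floor, lying roughly across the pan.
- rod1: One of four black graphite rods, 16 mm thick, 96 mm long with 8 mm tapered ends, about 35 g, slippery and rolling freely. Origin at its centre, y along its length. It starts on the pan's floor, lying roughly across the pan.
- rod2: One of four black graphite rods, 16 mm thick, 96 mm long with 8 mm tapered ends, about 35 g, slippery and rolling freely. Origin at its centre, y along its length. It starts on the pan's floor, lying roughly across the pan.
- rod3: One of four black graphite rods, 16 mm thick, 96 mm long with 8 mm tapered ends, about 35 g, slippery and rolling freely. Origin at its centre, y along its length. It starts on the pan's floor, lying roughly across the pan.
- reagent_white: Bystander: white plastic jar 44 x 85 mm, loose, origin under its middle. Not to be disturbed.
- reagent_amber: Bystander: amber bottle with blue cap 48 x 95 mm, loose, origin under its middle. Not to be disturbed.
- beaker_a: Bystander: glass beaker 72 x 90 mm, loose, origin under its middle. Not to be disturbed.
- beaker_b: Bystander: small glass beaker 56 x 65 mm, loose, origin under its middle. Not to be disturbed.
- stopper: Bystander: rubber stopper 50 x 35 mm, loose, origin under its middle. Not to be disturbed.
- mortar: Bystander: white mortar 100 x 55 mm, loose, origin under its middle. Not to be disturbed.
- spatula: Bystander: spatula 180 mm long, loose, origin under its middle. Not to be disturbed.
Not all that is in view belongs to the job. Leave any white look-alike of the rod1 alone.

How it is judged:
By the outcome, as a careful person would: the job done as asked, in the order asked, and still so for the second after the job is handed in, with the robot touching nothing.
It also fails if it takes over 72 s, if anything falls off the work surface, if the arm or the gripper's body presses on something with over 40 N, if the wrist force passes 120 N, or if a joint passes its speed limit or range.

### The arm

A 7-joint arm with a two-finger parallel gripper is mounted at the origin on the work surface. World frame = base frame: x ahead of the robot, y to its left, z up, the work surface at z = 0. Lengths are in m, angles in rad, forces in N, time in s.
With the tool pointing down it reaches from about 0.425 to 0.925 m from the base axis. Payload 6.8 kg.
Tool frame: the origin (TCP) lies midway between the tips of the shut fingers; the grasp point (between the pads) lies 19 mm behind it; y points along the fingers, z is the direction in which the jaws open and shut, and the axes are right-handed (so a half turn about y gives the same grasp; the last joint's range is limited). The gripper opens to 85 mm and grips with 20 to 120 N. Pads are 22 mm wide; open, the fingers measure 114 mm over their backs; the gripper's body (76 mm by 85 mm) begins 54 mm behind the grasp point. The pads swing forward as they close: fully open they stand 13 mm farther back than shut.
Start: joints at [-1.301, 0.477, 0.022, 1.555, -0.011, 1.109, -0.083], TCP at [0.249, 0.627, 0.231] pointing down, gripper open.
Joint ranges: [-2.96, 2.96], [-0.34, 2.1], [-1.41, 1.46], [0.24, 2.44], [-1.37, 4.51], [0.17, 1.92], [-2.96, 2.96]. Speed limits (rad/s): [2.39, 2.39, 3.14, 3.14, 3.14, 3.14, 3.14].

### API

Orientations are given as a unit quaternion [w, x, y, z].
In Python, from station import bot gives the robot as it stands. The module is installed in compiled form; this text tells all that it offers.
- The arm moves only by the shell command python3 -m crank 'ROWS' [FORCE]. ROWS is JSON, a list of rows, each an object with "linear": the shift along the tool's x, y, z in m, a list of three; "dr": the turn, a rotation vector about the tool's x, y, z in degrees, a list of three; "hand": the gripper command: -1 is shut, 1 is fully open, values between are in proportion. A call has 1 to 10 rows; each row is the pose to reach, as a shift and turn from the pose commanded when the call began, along the tool's axes at that moment; what a row does not reach only later rows make up. A row lasts 1/12 s, in which the tool goes at most 41.7 mm and 7.16 degrees, less where a joint would pass 70% of its speed; a pose out of reach is approached as far as the arm can. A call with a gripper value outside its range is refused whole. The fingers move at their own pace and stop on an object; FORCE is the grip in N (left out, the last holds). Time passes only in rows, so rows that repeat a pose let the fingers close. It gives the time, the measured TCP pose, the force and the opening at its end, in the units of the state.
- bot.get_obs(): the state, without advancing time (a new reading comes with each control period).
- bot.read_camera(name): name is "side" or "top" or "wrist"; returns the picture (420x560x3 uint8, blue, green, red); there is no depth.
- bot.camera_params(name): a dict with "K" (3x3 intrinsics, pixels), "R" (3x3) and "t" (3): a world point X has camera coordinates R X + t; the wrist camera has in their place "hand_eye" (4x4, takes a point from camera to tool coordinates, whose origin is the TCP and whose axes are the tool frame's). Camera axes: x right, y down, z forward; pixel columns grow to the right and rows downward; lengths in m; the calibration is good to about 2 mm. A picture is of the moment at which its call begins: read the wrist's pose just before it. camera_params takes no time and is no camera call.
- bot.hand_in(): hands the job in, once; it reports no verdict.
Trained networks look in the newest picture that a camera, given by its name, has taken for a name from the list of things; names that differ only in an ending like _2 or _b are one class to them, and where a whole thing is asked for, a point or a joint stands for the part that bears it (a point fixed in the world has none). Each returns a list of dicts, best first, with "score" (0 to 1); they miss things now and then, are a little off and sometimes report something else, mostly with a low value. They report only what shows in the picture. A call takes as long as a camera call. They do not tell look-alikes from the thing itself.
- bot.search_frame(camera, target): "extent" ([left, top, right, bottom] in pixels, round what is visible of it).
- bot.cut_out(camera, target): "pixels" (420x560 bool, what is visible of it) and "extent" ([left, top, right, bottom] in pixels, round what is visible of it).
- bot.place_of(camera, target): "xy" ([column, row] in pixels: a listed point, or the origin of a listed thing).
The state is a dict: "t": time; "q": joint angles; "joint_vel": joint speeds; "joint_torque": joint torques, N m; "eef_pos": TCP position; "tool_rot": TCP orientation; "contact_force": force on the tool from outside, world axes, zero at the start; "torque": the same for the moment, N m; "gripper_width": opening from 0.0 (shut) to 1.0 (fully open).
Only numpy, scipy, OpenCV 4.12 (cv2) and the standard library are available. Lean on these libraries where they do the work, as an engineer would, in place of code of your own. Each camera call takes 0.05 s, during which the arm holds its last target. There are 200 camera calls.

## Working session

There is one attempt and no reset: what is moved stays moved. The work goes in short steps, Python scripts to look and compute and a shell command to move; the robot and the scene stay as the last step left them, time stands still between calls to the robot, and variables do not carry over. Pictures are saved under pics/ and viewed, about 8 in all and at most 12, crops included, and the job is handed in when it is done.

```bash
mkdir -p pics; ls; python3 - <<'E'
from station import bot
import cv2,numpy as np
o=bot.get_obs();print(o)
for c in("top","side"):
    im=bot.read_camera(c);cv2.imwrite(f"pics/{c}0.png",im)
    p=bot.camera_params(c);print(c,p)
    for n in["pan_hinge","pan_low","pan_handle","scoop","scoop_bowl","scoop_grip","balance_top","rod0"]:
        print(n,[(np.round(d["xy"],1).tolist(),round(d["score"],2)) for d in bot.place_of(c,n)][:6])
print(bot.camera_params("wrist"))
E
```

```text
pics
{'t': 0.0, 'q': array([-1.30112392,  0.47780878,  0.02232941,  1.55645206, -0.01149323,
        1.10929931, -0.08309091]), 'joint_vel': array([-3.18130311e-05, -8.97009396e-04, -3.56027082e-04, -8.97236094e-04,
        8.49982269e-04, -1.00775449e-03,  1.26257282e-04]), 'joint_torque': array([-2.83004838e-04, -5.96442747e+01,  1.60804007e+00, -2.81188130e+01,
        1.25383178e-02,  9.26323322e-03,  3.42602482e-05]), 'eef_pos': array([0.24876524, 0.62684906, 0.23031945]), 'tool_rot': array([-0.69388657,  0.69517886, -0.13282865,  0.13268131]), 'contact_force': array([-0.56397737, -0.39202094,  0.51204966]), 'torque': array([ 0.01103704, -0.00038643, -0.01629156]), 'gripper_width': 1.0014219267472013}
top {'K': array([[383.45904735,   0.        , 284.06836751],
       [  0.        , 383.45904735, 205.31576201],
       [  0.        ,   0.        ,   1.        ]]), 'R': array([[ 0.01872603, -0.99959457,  0.02144811],
       [-0.99694837, -0.02029387, -0.07537978],
       [ 0.07578448, -0.0199711 , -0.9969242 ]]), 't': array([0.04632224, 0.5597377 , 0.95907584])}
pan_hinge [([239.0
[... 1021 characters left out ...]
alance_top [([335.5, 149.3], 0.98), ([272.7, 177.2], 0.34)]
rod0 [([309.2, 240.2], 0.69), ([291.0, 285.0], 0.68), ([303.1, 284.2], 0.57), ([332.9, 275.5], 0.54), ([318.9, 285.2], 0.52)]
{'K': array([[300.68433548,   0.        , 276.83531977],
       [  0.        , 300.68433548, 206.96337967],
       [  0.        ,   0.        ,   1.        ]]), 'hand_eye': array([[-3.21491129e-04,  9.53921694e-01,  3.00055491e-01,
        -7.57739698e-02],
       [-6.04007022e-04, -3.00055637e-01,  9.53921511e-01,
        -1.42876777e-01],
       [ 9.99999766e-01,  1.25441680e-04,  6.72640628e-04,
         3.91057445e-04],
       [ 0.00000000e+00,  0.00000000e+00,  0.00000000e+00,
         1.00000000e+00]])}
```

```bash
python3 - <<'E'
import cv2,numpy as np
t=cv2.imread("pics/top0.png");s=cv2.imread("pics/side0.png")
cv2.imwrite("pics/both.png",np.hstack([cv2.resize(t[60:360,130:530],(800,600))]))
cv2.imwrite("pics/s.png",cv2.resize(s[90:360,130:490],(800,600)))
E
```

```text
(no output)
```

View pics/both.png

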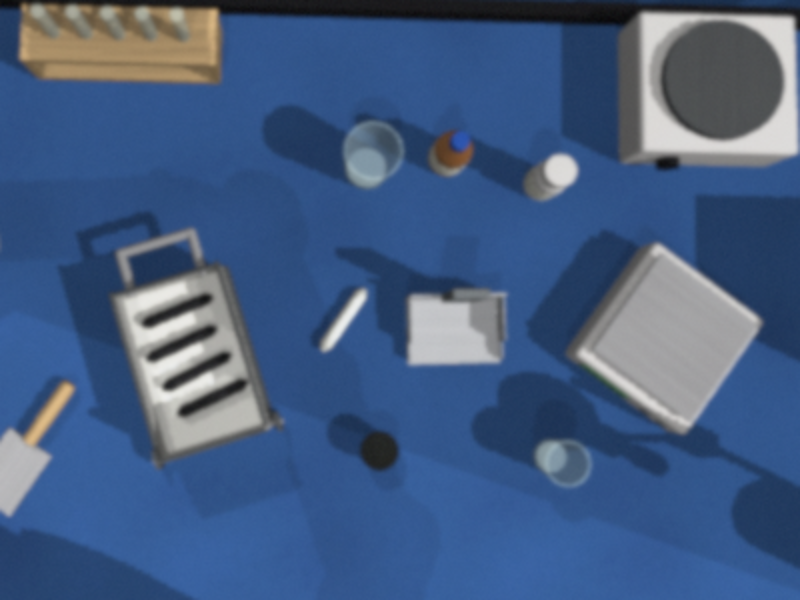

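View pics/s.png

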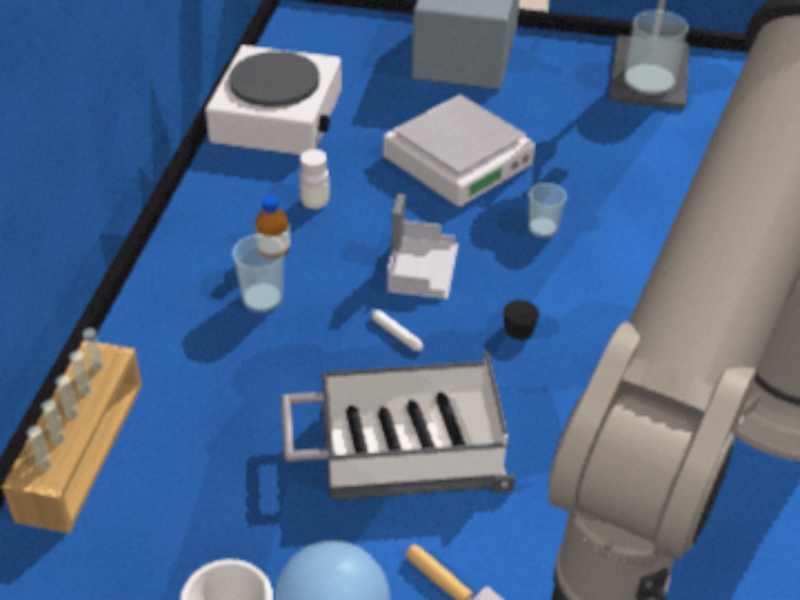

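Two pictures viewed. In the top image, the pan is at (230,235) with four dark rods, its handle at (207,181) and its low end at (238,282), toward the robot. The scoop is at (358,225), the balance at (466,229), and the white look-alike rod at (302,217). Possible confusions:
- **Rods:** the white rod at (302,217) is out. The black ones in the pan are mine.
- **Scoop:** there is a trowel/spatula at (140,290). The scoop is the bare metal one at (358,225).
- **Balance:** the hot plate at (490,100) is out. The square steel top at (466,229) is mine.

Next I fit poses from outline hulls and keypoints.

```bash
cat > h.py <<'E'
from station import bot
import cv2,numpy as np
from scipy.optimize import minimize,least_squares
from scipy.spatial.transform import Rotation as Ro
def cam(c,o=None):
    p=bot.camera_params(c);K=np.array(p["K"])
    if c!="wrist": return K,np.array(p["R"]),np.array(p["t"])
    o=o or bot.get_obs();T=np.eye(4);w,x,y,z=o["tool_rot"]
    T[:3,:3]=Ro.from_quat([x,y,z,w]).as_matrix();T[:3,3]=o["eef_pos"]
    M=np.linalg.inv(T@np.array(p["hand_eye"]));return K,M[:3,:3],M[:3,3]
def proj(C,X):
    K,R,t=C;q=(np.atleast_2d(X)@R.T+t)@K.T;return q[:,:2]/q[:,2:]
def ray(C,uv,z):
    K,R,t=C;d=R.T@np.linalg.inv(K)@np.array([uv[0],uv[1],1.]);o=-R.T@t
    return o+d*(z-o[2])/d[2]
def box(x0,x1,y0,y1,z0,z1): return [[x,y,z] for x in(x0,x1) for y in(y0,y1) for z in(z0,z1)]
SCOOP=np.array(box(-42,45,-60,60,0,1.5)+box(-37,-36,-60,60,0,16)+box(42,45,-60,60,0,45)+box(34,46,-22,22,43,115))/1e3
PAN=np.array(box(0,208,-68,68,0,57)+box(0,4,-68,68,0,77)+box(250,262,-45,45,30,42))/1e3
BAL=np.array(box(-75,75,-75,75,-3,0))/1e3
def pose(p,X,z=0,tip=0):
    return Ro.from_euler("ZY",[p[2],-tip]).apply(X)+[p[0],p[1],z]
def hullfit(views,X,p0,z=0,tip=0):  # views: list of (C,mask)
    hs=[]
    for C,m in views:
        cs,_=cv2.findContours(m.astype(np.uint8),cv2.RETR_EXTERNAL,cv2.CHAIN_APPROX_NONE)
        hs.append((C,cv2.convexHull(max(cs,key=cv2.contourArea)).astype(np.float32)))
    def cost(p):
        e=0
        for C,h in hs:
            a=cv2.convexHull(proj(C,pose(p,X,z,tip)).astype(np.float32))
            i,_=cv2.intersectConvexConvex(a,h);u=cv2.contourArea(a)+cv2.contourArea(h)-i;e+=1-i/u
        return e/len(hs)
    r=minimize(cost,p0,method="Nelder-Mead",options=dict(initial_simplex=np.array(p0)+np.array([[0,0,0],[.02,0,0],[0,.02,0],[0,0,.15]]),xatol=1e-4,fatol=1e-5))
    return r.x,r.fun
E
python3 - <<'E'
from h import *
T=cam("top");S=cam("side")
for n,uv,us,z in[("hinge",(239,279.3),(350.6,283.7),.018),("low",(234,277.7),(351.6,283.1),.022),("handle",(206.7,180.9),(259.2,280.1),.054),("bowl",(358.6,224.8),(320,208),.01),("grip",(365,206.8),(306.3,186.6),.098),("bal",(465.8,228.5),(335.5,149.3),.058)]:
    print(n,ray(T,uv,z)[:2].round(4),ray(S,us,z)[:2].round(4))
m={}
for c in("top","side"):
    bot.read_camera(c)
    for n in("pan_handle","scoop"):
        r=bot.cut_out(c,n);m[c,n]=r
        print(c,n,[(np.round(d["extent"]),round(d["score"],2)) for d in r[:3]])
for n,X,p0,z in(("pan_handle",PAN,[.48,.11,.2],.018),("scoop",SCOOP,[.59,-.18,0],0)):
    v=[(cam(c),m[c,n][0]["pixels"]) for c in("top","side") if m[c,n]]
    for vv in [v]+[[x] for x in v]: print(n,hullfit(vv,X,p0,z))
o=bot.get_obs();w,x,y,z=o["tool_rot"];print(Ro.from_quat([x,y,z,w]).as_matrix().round(3))
for d in bot.cut_out("top","balance_top")[:2]: print(d["score"],d["extent"])
E
```

```text
hinge [0.3698 0.1672] [0.3743 0.1704]
low [0.374  0.1795] [0.3717 0.171 ]
handle [0.6127 0.2501] [0.6162 0.2434]
bowl [ 0.513  -0.1365] [ 0.518 -0.128]
grip [ 0.5532 -0.1325] [ 0.5631 -0.1203]
bal [ 0.5076 -0.3922] [ 0.5145 -0.3908]
top pan_handle [(array([186., 178., 267., 293.]), 0.74)]
top scoop [(array([335., 206., 384., 244.]), 0.89)]
side pan_handle [(array([258., 250., 361., 310.]), 0.88)]
side scoop [(array([302., 176., 335., 226.]), 0.62)]
pan_handle (array([0.36794318, 0.16714894, 0.32099578]), np.float64(0.050368989339786896))
pan_handle (array([0.36775533, 0.16559667, 0.32247989]), np.float64(0.010945661467961498))
pan_handle (array([0.3693342 , 0.17462851, 0.30691921]), np.float64(0.043734146184695066))
scoop (array([ 0.51303832, -0.12974608,  0.01888475]), np.float64(0.0996713838833106))
scoop (array([ 0.51113925, -0.13166947,  0.08651741]), np.float64(0.06638088218204063))
scoop (array([ 0.51664746, -0.12612786,  0.06455396]), np.float64(0.05697196662561077))
[[ 0.929  0.     0.369]
 [-0.369  0.     0.929]
 [-0.    -1.     0.   ]]
0.62 [414.1, 183.6, 507.8, 276.2]
0.22 [88.6, 162.2, 128.7, 197.2]
```

Pan: hinge at (0.368, 0.167), yaw 0.32, which agrees with the keypoints. I'll raise slightly, swing over to above the handle, and check there with the wrist camera.

```bash
cat >> h.py <<'E'
def tcp(o=None):
    o=o or bot.get_obs();w,x,y,z=o["tool_rot"];return np.array(o["eef_pos"]),Ro.from_quat([x,y,z,w]).as_matrix()
def to(pos,R):
    p,A=tcp();print("linear",(A.T@(np.array(pos)-p)).round(4).tolist(),"dr",np.degrees(Ro.from_matrix(A.T@R).as_rotvec()).round(2).tolist())
def rot(yaw,tip=0,sgn=1): # tool z along sgn*local x, tool y along local -z, local frame yawed, tipped (far end up)
    L=Ro.from_euler("ZY",[yaw,-tip]).as_matrix();z=sgn*L[:,0];y=-L[:,2];return np.column_stack([np.cross(y,z),y,z])
E
python3 -m crank '[{"linear":[0.2,-0.06,-0.09],"dr":[0,20,0],"hand":1},{"linear":[0.3,-0.06,-0.14],"dr":[0,40,0],"hand":1},{"linear":[0.47,-0.06,-0.22],"dr":[0,50,0],"hand":-0.2},{"linear":[0.47,-0.06,-0.22],"dr":[0,50,0],"hand":-0.2},{"linear":[0.47,-0.06,-0.22],"dr":[0,50,0],"hand":-0.2},{"linear":[0.47,-0.06,-0.22],"dr":[0,50,0],"hand":-0.2},{"linear":[0.47,-0.06,-0.22],"dr":[0,50,0],"hand":-0.2},{"linear":[0.47,-0.06,-0.22],"dr":[0,50,0],"hand":-0.2},{"linear":[0.47,-0.06,-0.22],"dr":[0,50,0],"hand":-0.2},{"linear":[0.47,-0.06,-0.22],"dr":[0,50,0],"hand":-0.2}]' 60
python3 - <<'E'
from h import *
to([.611,.247,.22],rot(.32))
E
```

```text
t: 2.08
eef_pos: [0.5332, 0.3252, 0.2816]
tool_rot: [0.574, -0.573, 0.414, -0.414]
contact_force: [0.1, 0.4, -1.0]
gripper_width: 0.398
linear [0.0987, 0.0616, 0.0491] dr [-0.03, 0.04, -0.02]
```

```bash
python3 -m crank '[{"linear":[0.099,0.062,0.049],"dr":[0,0,0],"hand":-0.2},{"linear":[0.099,0.062,0.049],"dr":[0,0,0],"hand":-0.2},{"linear":[0.099,0.062,0.049],"dr":[0,0,0],"hand":-0.2},{"linear":[0.099,0.062,0.049],"dr":[0,0,0],"hand":-0.2},{"linear":[0.099,0.062,0.049],"dr":[0,0,0],"hand":-0.2}]'
python3 - <<'E'
from h import *
o=bot.get_obs();C=cam("wrist",o);im=bot.read_camera("wrist")
r=bot.place_of("wrist","pan_handle");m=bot.cut_out("wrist","pan_handle")
for d in r[:3]: print(d["score"],np.round(d["xy"]),ray(C,d["xy"],.054).round(4))
for d in m[:2]: print(d["score"],d["extent"])
for p in proj(C,pose([.368,.1665,.32],np.array([[.256,-.045,.036],[.256,.045,.036],[.208,-.068,.057],[.208,.068,.057]]),.018)): cv2.circle(im,tuple(np.int32(p)),3,(0,0,255),-1)
cv2.imwrite("pics/w1.png",im)
E
```

```text
t: 2.5
eef_pos: [0.6108, 0.2445, 0.2175]
tool_rot: [-0.571, 0.573, -0.415, 0.415]
contact_force: [-0.1, 0.4, 0.3]
gripper_width: 0.401
0.67 [284. 186.] [0.6176 0.2496 0.054 ]
0.89 [0.3, 117.3, 288.2, 258.5]
```

View pics/w1.png

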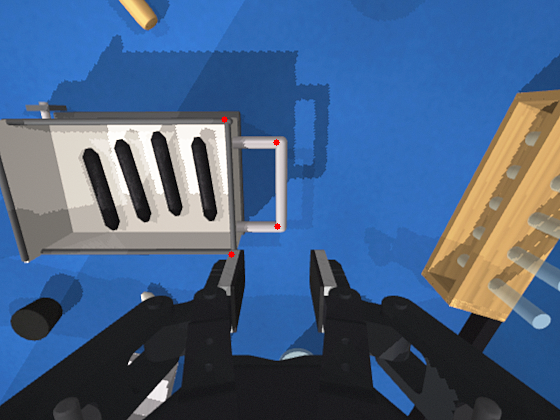

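Picture 3 shows the handle bar centre at (281,185), about 4 px right of my prediction. The pan is therefore about 4 mm farther along its x, with the yaw unchanged. Descending onto the bar.

```bash
python3 - <<'E'
from h import *
to([.615,.2485,.035],rot(.32))
E
```

```text
linear [0.0034, 0.1847, 0.0047] dr [-0.04, 0.13, -0.07]
```

```bash
python3 -m crank '[{"linear":[0.0,0.04,0.005],"dr":[0,0,0],"hand":-0.2},{"linear":[0.0,0.08,0.005],"dr":[0,0,0],"hand":-0.2},{"linear":[0.0,0.12,0.005],"dr":[0,0,0],"hand":-0.2},{"linear":[0.0,0.15,0.005],"dr":[0,0,0],"hand":-0.2},{"linear":[0.0,0.17,0.005],"dr":[0,0,0],"hand":-0.2},{"linear":[0.0,0.183,0.005],"dr":[0,0,0],"hand":-0.2},{"linear":[0.0,0.183,0.005],"dr":[0,0,0],"hand":-0.2}]'
python3 -m crank '[{"linear":[0,0,0],"dr":[0,0,0],"hand":-1},{"linear":[0,0,0],"dr":[0,0,0],"hand":-1},{"linear":[0,0,0],"dr":[0,0,0],"hand":-1},{"linear":[0,0,0],"dr":[0,0,0],"hand":-1},{"linear":[0,0,0],"dr":[0,0,0],"hand":-1}]' 60
python3 - <<'E'
from h import *
p,A=tcp();b=p-.019*A[:,1];print(b)
# arc about hinge, from actual
h=np.array([.372,.168,.018]);u=np.array([np.cos(.32),np.sin(.32),0]);print((b-h)@u)
r0=.256*u+[0,0,.036]
for a in(6,12,18,24,25):
    Rt=Ro.from_rotvec(-np.radians(a)*np.cross([0,0,1],u));d=Rt.apply(r0)-r0 # bar move
    g=b+d+Rt.apply(.019*A[:,1]);print(a,(A.T@(g-p)).round(4))
print(np.degrees(Ro.from_matrix(A.T@Rt.as_matrix()@A).as_rotvec()))
E
```

```text
t: 3.23
eef_pos: [0.6124, 0.2511, 0.034]
tool_rot: [-0.573, 0.575, -0.414, 0.412]
contact_force: [-1.2, -0.7, -0.1]
gripper_width: 0.398
t: 3.65
eef_pos: [0.6131, 0.2502, 0.0378]
tool_rot: [-0.573, 0.574, -0.415, 0.413]
contact_force: [-6.8, -0.9, 3.6]
gripper_width: 0.114
[0.61310522 0.25019324 0.05683545]
0.2547208593999958
6 [-0.     -0.0267 -0.0032]
12 [-0.0001 -0.0528 -0.0093]
18 [-0.0001 -0.0782 -0.018 ]
24 [-0.0002 -0.1026 -0.0293]
25 [-0.0002 -0.1065 -0.0314]
[ 2.49999682e+01 -3.49051144e-02 -1.92930628e-02]
```

```bash
python3 -m crank '[{"linear":[0,-0.0133,-0.001],"dr":[3,0,0],"hand":-1},{"linear":[0,-0.0267,-0.0032],"dr":[6,0,0],"hand":-1},{"linear":[0,-0.0398,-0.006],"dr":[9,0,0],"hand":-1},{"linear":[0,-0.0528,-0.0093],"dr":[12,0,0],"hand":-1},{"linear":[0,-0.0656,-0.0134],"dr":[15,0,0],"hand":-1},{"linear":[0,-0.0782,-0.018],"dr":[18,0,0],"hand":-1},{"linear":[0,-0.0905,-0.0234],"dr":[21,0,0],"hand":-1},{"linear":[0,-0.1026,-0.0293],"dr":[24,0,0],"hand":-1},{"linear":[0,-0.1065,-0.0314],"dr":[25,0,0],"hand":-1},{"linear":[0,-0.1065,-0.0314],"dr":[25,0,0],"hand":-1}]' 80
python3 - <<'E'
from h import *
p,A=tcp();b=p-.019*A[:,1];print(b)
h=np.array([.372,.168,.018]);u=np.array([np.cos(.32),np.sin(.32),0]);d=b-h
print("tip",np.degrees(np.arctan2(d[2],d@u)-np.arctan2(.036,.256)))
E
```

```text
t: 4.48
eef_pos: [0.5838, 0.2403, 0.1423]
tool_rot: [0.684, -0.436, 0.314, -0.493]
contact_force: [9.3, 4.5, -20.6]
gripper_width: 0.107
[0.57614231 0.23771284 0.15951974]
tip 25.262931913328384
```

```bash
python3 -m crank '[{"linear":[0,0,0],"dr":[0,0,0],"hand":-1},{"linear":[0,0.002,0],"dr":[0,0,0],"hand":-1},{"linear":[0,0.002,0],"dr":[0,0,0],"hand":-0.2},{"linear":[0,0.002,0],"dr":[0,0,0],"hand":-0.2},{"linear":[0,0.002,0],"dr":[0,0,0],"hand":-0.2},{"linear":[0,-0.02,0],"dr":[0,0,0],"hand":-0.2},{"linear":[0,-0.06,0],"dr":[0,0,0],"hand":-0.2},{"linear":[0,-0.1,0],"dr":[0,0,0],"hand":-0.2},{"linear":[0,-0.12,0],"dr":[0,0,0],"hand":-0.2}]'
python3 - <<'E'
from h import *
to([.53,-.1,.25],rot(.03))
p,A=tcp();print(A.round(2))
im=bot.read_camera("side")
r=bot.cut_out("side","pan_handle")
print([(d["score"],d["extent"]) for d in r[:2]],[(d["xy"],d["score"]) for d in bot.place_of("side","pan_handle")])
for q in (.42,): 
  P=proj(cam("side"),pose([.372,.168,.32],PAN,.018,q))
  for x in P: cv2.circle(im,tuple(np.int32(x)),1,(0,0,255),-1)
cv2.imwrite("pics/s2.png",cv2.resize(im[200:360,210:410],(800,600)))
E
```

```text
t: 5.23
eef_pos: [0.5377, 0.2233, 0.2556]
tool_rot: [0.685, -0.433, 0.315, -0.495]
contact_force: [1.1, 0.6, 0.5]
gripper_width: 0.401
linear [0.3047, -0.0419, -0.1002] dr [-25.07, 16.22, -3.77]
[[ 0.31  0.4   0.86]
 [-0.95  0.14  0.28]
 [-0.   -0.9   0.43]]
[(0.55, [270.6, 236.2, 370.5, 303.3])] [([272.5, 256.4], 0.81)]
```

View pics/s2.png

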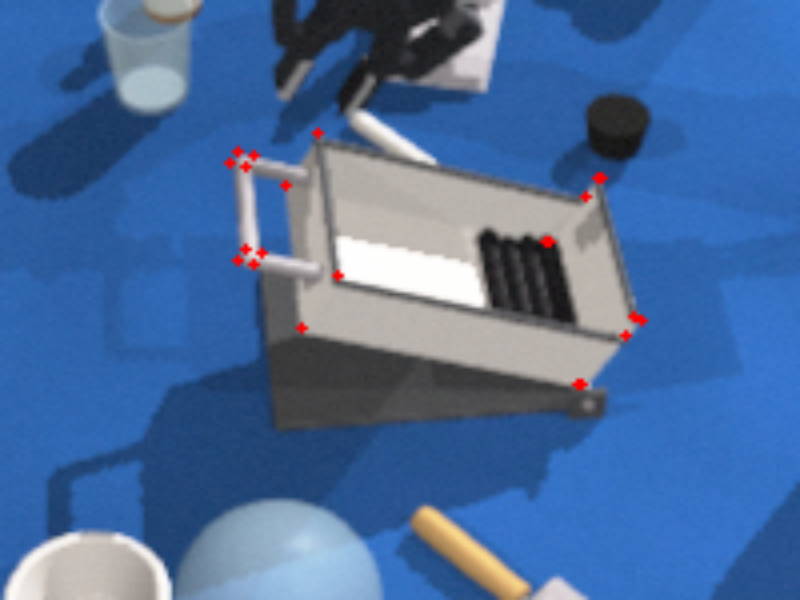

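Picture 4 shows the pan at its stop with all four rods in a row against the low wall. The model points match to about 1 px. Next, the scoop.

```bash
python3 -m crank '[{"linear":[0.31,-0.034,-0.083],"dr":[-25,16.2,-3.8],"hand":0},{"linear":[0.31,-0.034,-0.083],"dr":[-25,16.2,-3.8],"hand":0},{"linear":[0.31,-0.034,-0.083],"dr":[-25,16.2,-3.8],"hand":0},{"linear":[0.31,-0.034,-0.083],"dr":[-25,16.2,-3.8],"hand":0},{"linear":[0.31,-0.034,-0.083],"dr":[-25,16.2,-3.8],"hand":0},{"linear":[0.31,-0.034,-0.083],"dr":[-25,16.2,-3.8],"hand":0},{"linear":[0.31,-0.034,-0.083],"dr":[-25,16.2,-3.8],"hand":0},{"linear":[0.31,-0.034,-0.083],"dr":[-25,16.2,-3.8],"hand":0},{"linear":[0.31,-0.034,-0.083],"dr":[-25,16.2,-3.8],"hand":0},{"linear":[0.31,-0.034,-0.083],"dr":[-25,16.2,-3.8],"hand":0}]'
python3 - <<'E'
from h import *
o=bot.get_obs();C=cam("wrist",o);im=bot.read_camera("wrist")
for n,z in(("scoop_grip",.098),("scoop_bowl",.01)):
  for d in bot.place_of("wrist",n)[:2]: print(n,round(d["score"],2),np.round(d["xy"]),ray(C,d["xy"],z).round(4))
m=bot.cut_out("wrist","scoop")
if m:
  print(m[0]["score"],m[0]["extent"]);p,f=hullfit([(C,m[0]["pixels"])],SCOOP,[.513,-.13,.03]);print(p,f)
  for x in proj(C,pose(p,SCOOP)): cv2.circle(im,tuple(np.int32(x)),2,(0,0,255),-1)
cv2.imwrite("pics/w2.png",im)
E
```

```text
t: 6.22
eef_pos: [0.549, -0.1012, 0.246]
tool_rot: [-0.505, 0.509, -0.493, 0.494]
contact_force: [0.6, 0.9, -0.3]
gripper_width: 0.497
scoop_grip 0.75 [281. 217.] [ 0.5547 -0.1273  0.098 ]
0.93 [214.0, 146.1, 285.1, 246.6]
[ 0.51437556 -0.12972886  0.04273575] 0.024450716940464523
```

View pics/w2.png

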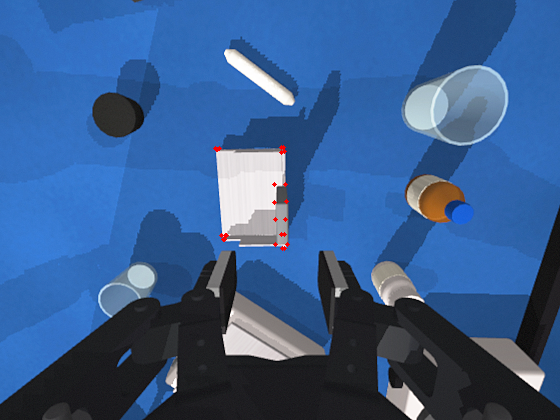

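Picture 5 shows the scoop fit lying on its outline, with the plate at (281,217). Scoop at (0.514, -0.130), yaw 0.043. The keypoint for the grip agrees to 1 mm.

```bash
python3 - <<'E'
from h import *
to([.5546,-.1277,.079],rot(.043))
E
```

```text
linear [0.0306, 0.1675, 0.0045] dr [0.19, -0.46, 0.19]
```

```bash
python3 -m crank '[{"linear":[0.03,0.02,0.005],"dr":[0.2,-0.5,0.2],"hand":0},{"linear":[0.03,0.06,0.005],"dr":[0.2,-0.5,0.2],"hand":0},{"linear":[0.03,0.1,0.005],"dr":[0.2,-0.5,0.2],"hand":0},{"linear":[0.03,0.135,0.005],"dr":[0.2,-0.5,0.2],"hand":0},{"linear":[0.03,0.155,0.005],"dr":[0.2,-0.5,0.2],"hand":0},{"linear":[0.03,0.1675,0.005],"dr":[0.2,-0.5,0.2],"hand":0},{"linear":[0.03,0.1675,0.005],"dr":[0.2,-0.5,0.2],"hand":0}]'
python3 -m crank '[{"linear":[0,0,0],"dr":[0,0,0],"hand":-0.5},{"linear":[0,0,0],"dr":[0,0,0],"hand":-1},{"linear":[0,0,0],"dr":[0,0,0],"hand":-1},{"linear":[0,0,0],"dr":[0,0,0],"hand":-1},{"linear":[0,0,0],"dr":[0,0,0],"hand":-1},{"linear":[0,0,0],"dr":[0,0,0],"hand":-1}]' 80
python3 -m crank '[{"linear":[0,-0.01,0],"dr":[0,0,0],"hand":-1},{"linear":[0,-0.05,0],"dr":[0,0,0],"hand":-1},{"linear":[0,-0.09,0],"dr":[0,0,0],"hand":-1},{"linear":[0,-0.13,0],"dr":[0,0,0],"hand":-1},{"linear":[0,-0.16,0],"dr":[0,0,0],"hand":-1},{"linear":[0,-0.16,0],"dr":[0,0,0],"hand":-1}]'
```

```text
t: 7.0
eef_pos: [0.5535, -0.1273, 0.0772]
tool_rot: [-0.51, 0.511, -0.49, 0.488]
contact_force: [0.1, -0.3, 0.8]
gripper_width: 0.503
t: 7.5
eef_pos: [0.556, -0.1291, 0.0815]
tool_rot: [0.511, -0.509, 0.489, -0.491]
contact_force: [-1.6, 0.4, 7.9]
gripper_width: 0.127
t: 8.0
eef_pos: [0.5581, -0.1306, 0.2471]
tool_rot: [0.513, -0.507, 0.486, -0.493]
contact_force: [0.9, -1.1, -2.2]
gripper_width: 0.13
```

The scoop is lifted. I'll refit the tipped pan for lateral accuracy (only ±4 mm clearance) and work out the scooping poses.

```bash
python3 - <<'E'
from h import *
v=[];
for c in("top","side"):
    im=bot.read_camera(c);cv2.imwrite(f"pics/{c}3.png",im);C=cam(c)
    m=bot.cut_out(c,"pan_handle")
    print(c,[(round(d["score"],2),np.round(d["extent"])) for d in m[:2]])
    for n in("pan_hinge","pan_low","pan_handle"): print(n,[(np.round(d["xy"],1),round(d["score"],2)) for d in bot.place_of(c,n)[:1]])
    if m:
        V=(C,m[0]["pixels"]);v.append(V);print(hullfit([V],PAN,[.371,.168,.32],.018,.42))
    # colour-based pixels of rods for check
print(hullfit(v,PAN,[.371,.168,.32],.018,.42))
P=[.371,.168,.32]
for c in("top","side"): print(c,proj(cam(c),pose(P,np.array([[0,0,0],[.004,0,.004],[.256,0,.036]]),.018,.42)).round(1).tolist())
t=cv2.imread("pics/top3.png");C=cam("top")
for x in proj(C,pose(P,PAN,.018,.42)): cv2.circle(t,tuple(np.int32((x))),1,(0,0,255),-1)
cv2.imwrite("pics/t3.png",cv2.resize(t[160:310,170:370],(800,600),interpolation=cv2.INTER_CUBIC))
E
```

```text
top [(0.76, array([178., 183., 274., 303.]))]
pan_hinge [(array([239.9, 282.8]), 0.66)]
pan_low [(array([237., 278.]), 0.74)]
pan_handle []
(array([0.36967634, 0.16656488, 0.33156225]), np.float64(0.016619993345926787))
side [(0.97, array([271., 239., 371., 304.]))]
pan_hinge [(array([321.8, 168.6]), 0.72)]
pan_low [(array([353.4, 285. ]), 0.64)]
pan_handle [(array([273. , 256.8]), 0.93)]
(array([0.37262256, 0.16831922, 0.36406089]), np.float64(0.059730678863184505))
(array([0.37038558, 0.16706926, 0.3324935 ]), np.float64(0.04750933944452007))
top [[238.7, 278.8], [238.3, 278.3], [203.9, 189.9]]
side [[351.9, 283.3], [351.3, 282.1], [271.9, 255.3]]
```

View pics/t3.png

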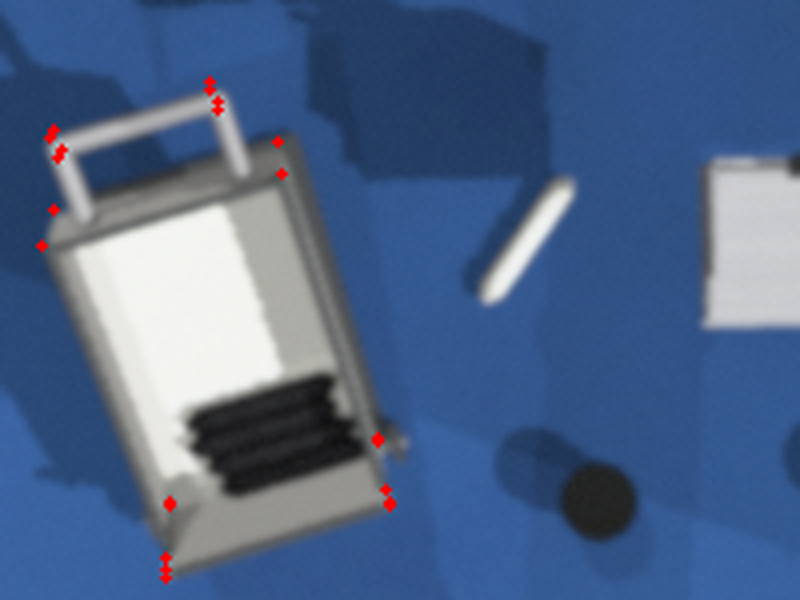

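Picture 6 shows four rods in a row at the low wall, pan tipped. The model is within about 1–1.5 px of the outline. I take hinge (0.3705, 0.1672), yaw 0.326. Moving to hover above the pan with the scoop parallel to the tipped floor.

```bash
cat >> h.py <<'E'
H=np.array([.3705,.1672,.018]);YAW=.326;TIP=.42;GX=.041;GZ=.081
def sc(lip,h,pitch=0,lat=0,yaw=YAW,tool=True): # scoop with lip at pan x=lip (from inner wall foot), lip height h over floor (pan z), pitched by pitch (lip up) rel. to pan floor
    L=Ro.from_euler("ZY",[YAW,-TIP]).as_matrix()
    lp=H+L@np.array([.004+lip,lat,.004+h])
    S=Ro.from_euler("ZY",[yaw,-(TIP-pitch)]).as_matrix()
    return lp+S@np.array([.042+GX,0,GZ]),rot(yaw,TIP-pitch)
E
python3 - <<'E'
from h import *
p,A=tcp();print(p,A.round(3).tolist())
to(*sc(.085,.12))
E
```

```text
[ 0.55424741 -0.12897051  0.23885   ] [[0.041, -0.001, 0.999], [-0.999, -0.001, 0.041], [0.001, -1.0, -0.001]]
linear [-0.3241, -0.0366, -0.101] dr [23.94, -16.09, 3.46]
```

```bash
sed -i 's/GX=.041;GZ=.081/GX=.040;GZ=.0795/' h.py
python3 -m crank '[{"linear":[-0.04,-0.05,-0.0],"dr":[0,0,0],"hand":-1},{"linear":[-0.08,-0.06,-0.02],"dr":[4,-2,0],"hand":-1},{"linear":[-0.12,-0.06,-0.04],"dr":[8,-5,1],"hand":-1},{"linear":[-0.16,-0.06,-0.05],"dr":[12,-8,1.5],"hand":-1},{"linear":[-0.20,-0.06,-0.06],"dr":[16,-11,2.5],"hand":-1},{"linear":[-0.24,-0.055,-0.08],"dr":[20,-14,3],"hand":-1},{"linear":[-0.28,-0.05,-0.09],"dr":[24,-16,3.5],"hand":-1},{"linear":[-0.31,-0.04,-0.1],"dr":[24,-16,3.5],"hand":-1},{"linear":[-0.325,-0.037,-0.102],"dr":[24,-16,3.5],"hand":-1},{"linear":[-0.325,-0.037,-0.102],"dr":[24,-16,3.5],"hand":-1}]'
python3 - <<'E'
from h import *
print([bot.read_camera("top") is None for _ in range(3)])
p,A=tcp();print(p); to(*sc(.085,.12)); to(*sc(.085,.03)); to(*sc(.085,.005)); to(*sc(.004,.001))
im=bot.read_camera("top");C=cam("top")
S=Ro.from_matrix(np.column_stack([A[:,2],-A[:,0],-A[:,1]]))
Q=S.apply(SCOOP-[GX,0,GZ])+p
for x in proj(C,Q): cv2.circle(im,tuple(np.int32(np.round(x))),1,(0,0,255),-1)
cv2.imwrite("pics/t4.png",cv2.resize(im[160:310,170:370],(800,600),interpolation=cv2.INTER_CUBIC))
E
```

```text
t: 9.33
eef_pos: [0.4366, 0.1969, 0.2753]
tool_rot: [0.684, -0.443, 0.315, -0.487]
contact_force: [0.6, 0.4, -0.3]
gripper_width: 0.13
[False, False, False]
[0.43940667 0.19093803 0.27604335]
linear [0.0004, 0.0024, -0.0008] dr [-0.08, -0.08, 0.05]
linear [0.0003, 0.0924, -0.0009] dr [-0.08, -0.08, 0.05]
linear [0.0003, 0.1174, -0.0009] dr [-0.08, -0.08, 0.05]
linear [0.0004, 0.1213, -0.0819] dr [-0.08, -0.08, 0.05]
```

View pics/t4.png

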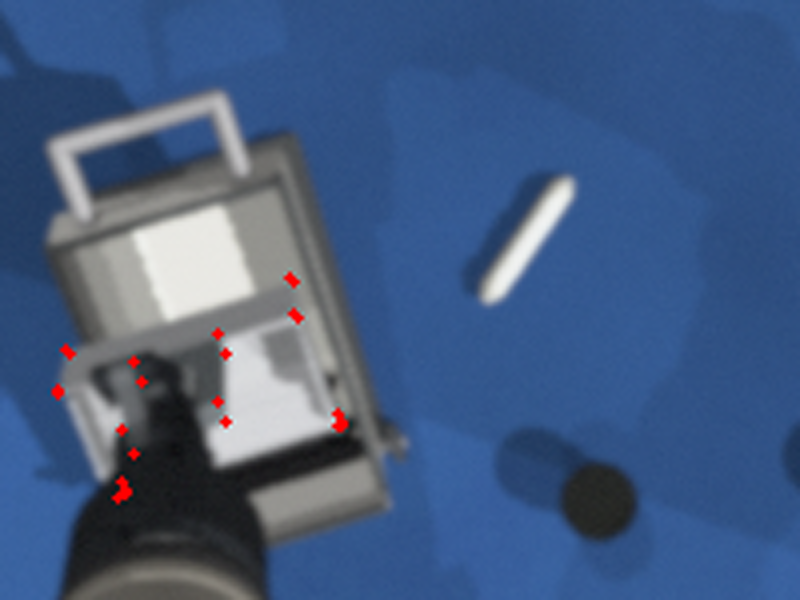

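Picture 7 shows the scoop hovering parallel to the pan, between its side walls, and shifted about 1 px to the right relative to the pan. I correct by 1.5 mm and lower it slowly, watching the force.

```bash
python3 -m crank '[{"linear":[-0.0015,0.02,0],"dr":[0,0,0],"hand":-1},{"linear":[-0.0015,0.04,0],"dr":[0,0,0],"hand":-1},{"linear":[-0.0015,0.055,0],"dr":[0,0,0],"hand":-1},{"linear":[-0.0015,0.07,0],"dr":[0,0,0],"hand":-1},{"linear":[-0.0015,0.08,0],"dr":[0,0,0],"hand":-1},{"linear":[-0.0015,0.09,0],"dr":[0,0,0],"hand":-1},{"linear":[-0.0015,0.09,0],"dr":[0,0,0],"hand":-1}]'
python3 - <<'E'
from h import *
for _ in range(3):bot.read_camera("top")
o=bot.get_obs();p,A=tcp(o);print("F tool",(A.T@o["contact_force"]).round(2))
to(*sc(.085,.001))
im=bot.read_camera("top");im2=bot.read_camera("side")
cv2.imwrite("pics/ts5.png",np.hstack([cv2.resize(im[185:310,185:285],(400,500),interpolation=cv2.INTER_CUBIC),cv2.resize(im2[200:310,270:380],(400,400),interpolation=cv2.INTER_CUBIC)[:,:] if 0 else cv2.resize(im2[190:315,270:370],(400,500),interpolation=cv2.INTER_CUBIC)]))
E
```

```text
t: 10.12
eef_pos: [0.4744, 0.203, 0.193]
tool_rot: [0.681, -0.442, 0.318, -0.491]
contact_force: [0.3, -0.2, -2.1]
gripper_width: 0.128
F tool [ 0.63  0.74 -0.06]
linear [0.0015, 0.0321, -0.0019] dr [-0.17, -0.18, 0.05]
```

View pics/ts5.png

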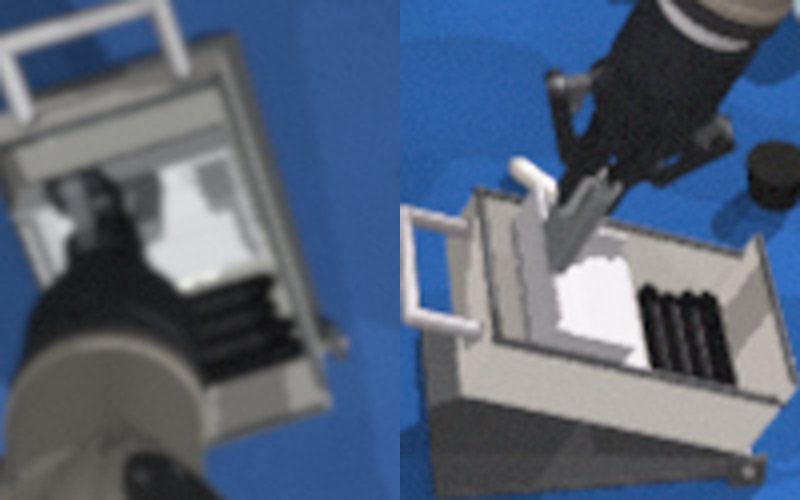

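Picture 8 shows the scoop inside the walls with no contact force, and the rods downhill of its lip. I'll lower the lip to the floor by feel, slightly lip-down.

```bash
python3 -m crank '[{"linear":[0,0.01,0.003],"dr":[1.5,0,0],"hand":-1},{"linear":[0,0.018,0.003],"dr":[1.5,0,0],"hand":-1},{"linear":[0,0.024,0.003],"dr":[1.5,0,0],"hand":-1},{"linear":[0,0.024,0.003],"dr":[1.5,0,0],"hand":-1},{"linear":[0,0.024,0.003],"dr":[1.5,0,0],"hand":-1}]'
for i in 1 2; do python3 -m crank '[{"linear":[0,0.001,0],"dr":[0,0,0],"hand":-1},{"linear":[0,0.002,0],"dr":[0,0,0],"hand":-1},{"linear":[0,0.002,0],"dr":[0,0,0],"hand":-1},{"linear":[0,0.002,0],"dr":[0,0,0],"hand":-1}]'; done
python3 - <<'E'
from h import *
o=bot.get_obs();p,A=tcp(o);print("F tool",(A.T@o["contact_force"]).round(2))
to(*sc(.085,.001))
E
```

```text
t: 10.78
eef_pos: [0.4858, 0.2087, 0.1735]
tool_rot: [0.687, -0.432, 0.311, -0.494]
contact_force: [1.0, -0.6, -1.0]
gripper_width: 0.128
t: 11.12
eef_pos: [0.4867, 0.2092, 0.1721]
tool_rot: [0.688, -0.432, 0.311, -0.494]
contact_force: [-0.2, -0.3, -1.4]
gripper_width: 0.128
t: 11.45
eef_pos: [0.4875, 0.2094, 0.1701]
tool_rot: [0.688, -0.432, 0.311, -0.494]
contact_force: [-0.4, 0.0, -1.3]
gripper_width: 0.129
F tool [-0.16  1.06 -0.89]
linear [0.0026, 0.0035, -0.0046] dr [-1.65, -0.08, 0.0]
```

```bash
for i in 1 2 3; do python3 -m crank '[{"linear":[0,0.001,0],"dr":[0,0,0],"hand":-1},{"linear":[0,0.001,0],"dr":[0,0,0],"hand":-1},{"linear":[0,0.001,0],"dr":[0,0,0],"hand":-1}]'; 
python3 - <<'E'
from h import *
o=bot.get_obs();p,A=tcp(o);print("F tool",(A.T@o["contact_force"]).round(2));to(*sc(.085,.001))
E
done
```

```text
t: 11.7
eef_pos: [0.4879, 0.2096, 0.1692]
tool_rot: [0.688, -0.432, 0.311, -0.494]
contact_force: [-0.0, 0.2, -1.6]
gripper_width: 0.131
F tool [-0.17  1.42 -0.64]
linear [0.0025, 0.0025, -0.0047] dr [-1.65, -0.08, 0.0]
t: 11.95
eef_pos: [0.4886, 0.21, 0.1687]
tool_rot: [0.688, -0.432, 0.311, -0.494]
contact_force: [-2.7, -0.0, 3.9]
gripper_width: 0.125
F tool [-0.85 -4.58 -0.63]
linear [0.0027, 0.0018, -0.0051] dr [-1.69, -0.08, -0.02]
t: 12.2
eef_pos: [0.4892, 0.2103, 0.1684]
tool_rot: [0.688, -0.431, 0.31, -0.494]
contact_force: [-4.8, -0.8, 12.8]
gripper_width: 0.128
F tool [ -0.8  -13.65   1.21]
linear [0.0028, 0.0012, -0.0056] dr [-1.73, -0.09, -0.03]
```

```bash
python3 -m crank '[{"linear":[0,-0.001,-0.004],"dr":[0,0,0],"hand":-1},{"linear":[0,-0.0013,-0.01],"dr":[0,0,0],"hand":-1},{"linear":[0,-0.0016,-0.018],"dr":[0,0,0],"hand":-1},{"linear":[0,-0.0019,-0.026],"dr":[0,0,0],"hand":-1},{"linear":[0,-0.0021,-0.034],"dr":[0,0,0],"hand":-1},{"linear":[0,-0.0022,-0.038],"dr":[0,0,0],"hand":-1}]'
python3 - <<'E'
from h import *
o=bot.get_obs();p,A=tcp(o);print("F tool",(A.T@o["contact_force"]).round(2));to(*sc(.004,.001))
E
```

```text
t: 12.7
eef_pos: [0.4563, 0.1998, 0.1541]
tool_rot: [0.689, -0.43, 0.31, -0.494]
contact_force: [0.6, -0.2, 8.7]
gripper_width: 0.127
F tool [ 0.38 -7.58  4.23]
linear [0.0034, 0.0008, -0.0493] dr [-1.87, -0.06, -0.11]
```

```bash
python3 -m crank '[{"linear":[0,-0.0005,-0.006],"dr":[0,0,0],"hand":-1},{"linear":[0,-0.0008,-0.012],"dr":[0,0,0],"hand":-1},{"linear":[0,-0.001,-0.018],"dr":[0,0,0],"hand":-1},{"linear":[0,-0.0011,-0.024],"dr":[0,0,0],"hand":-1},{"linear":[0,-0.0012,-0.024],"dr":[0,0,0],"hand":-1}]'
python3 - <<'E'
from h import *
o=bot.get_obs();p,A=tcp(o);print("F tool",(A.T@o["contact_force"]).round(2));to(*sc(.004,.001))
im2=bot.read_camera("side");cv2.imwrite("pics/s6.png",cv2.resize(im2[200:310,270:380],(600,600),interpolation=cv2.INTER_CUBIC))
E
```

```text
t: 13.12
eef_pos: [0.4345, 0.1931, 0.1442]
tool_rot: [0.689, -0.431, 0.31, -0.493]
contact_force: [-0.1, 0.5, 2.2]
gripper_width: 0.126
F tool [-0.49 -1.97  0.99]
linear [0.0041, 0.0019, -0.0245] dr [-1.78, 0.05, -0.1]
```

View pics/s6.png

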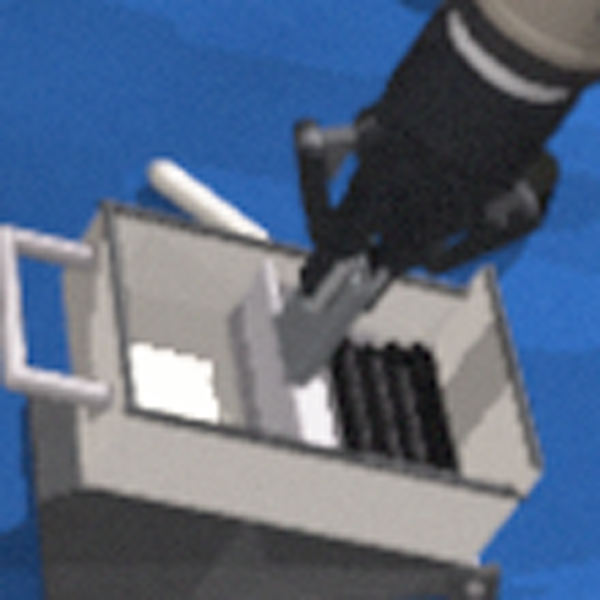

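Picture 9 shows the rods riding onto the scoop in a row, lip about 24 mm from the low wall. Continuing to the wall.

```bash
python3 -m crank '[{"linear":[0.0005,-0.0001,-0.006],"dr":[0,0,0],"hand":-1},{"linear":[0.001,-0.0003,-0.012],"dr":[0,0,0],"hand":-1},{"linear":[0.001,-0.0004,-0.017],"dr":[0,0,0],"hand":-1},{"linear":[0.001,-0.0005,-0.02],"dr":[0,0,0],"hand":-1},{"linear":[0.001,-0.0005,-0.02],"dr":[0,0,0],"hand":-1}]'
python3 - <<'E'
from h import *
o=bot.get_obs();p,A=tcp(o);print("F tool",(A.T@o["contact_force"]).round(2));to(*sc(.004,.001))
E
```

```text
t: 13.58
eef_pos: [0.4204, 0.187, 0.1376]
tool_rot: [0.689, -0.43, 0.31, -0.494]
contact_force: [-0.7, -0.6, 2.9]
gripper_width: 0.126
F tool [ 0.35 -2.97  0.49]
linear [0.0028, 0.0026, -0.0079] dr [-1.92, -0.03, -0.08]
```

```bash
for i in 1 2; do python3 -m crank '[{"linear":[0.0,-0.0001,-0.0015],"dr":[0,0,0],"hand":-1},{"linear":[0.0,-0.0001,-0.003],"dr":[0,0,0],"hand":-1},{"linear":[0.0,-0.0001,-0.003],"dr":[0,0,0],"hand":-1},{"linear":[0.0,-0.0001,-0.003],"dr":[0,0,0],"hand":-1}]'
python3 - <<'E'
from h import *
o=bot.get_obs();p,A=tcp(o);print("F tool",(A.T@o["contact_force"]).round(2));to(*sc(.004,.001))
E
done
```

```text
t: 13.92
eef_pos: [0.4177, 0.1853, 0.1359]
tool_rot: [0.689, -0.431, 0.31, -0.494]
contact_force: [1.0, 1.2, 11.5]
gripper_width: 0.13
F tool [-0.86 -9.77  6.21]
linear [0.0021, 0.0024, -0.0043] dr [-1.84, -0.09, -0.05]
t: 14.25
eef_pos: [0.4165, 0.1852, 0.1357]
tool_rot: [0.689, -0.43, 0.309, -0.494]
contact_force: [2.6, 0.9, 14.9]
gripper_width: 0.131
F tool [ -0.06 -12.14   9.02]
linear [0.0023, 0.0027, -0.0032] dr [-1.99, -0.03, -0.05]
```

```bash
for i in 1 2; do python3 -m crank '[{"linear":[0.0,-0.0005,-0.0015],"dr":[0,0,0],"hand":-1},{"linear":[0.0,-0.0005,-0.003],"dr":[0,0,0],"hand":-1},{"linear":[0.0,-0.0005,-0.003],"dr":[0,0,0],"hand":-1},{"linear":[0.0,-0.0005,-0.003],"dr":[0,0,0],"hand":-1}]'
python3 - <<'E'
from h import *
o=bot.get_obs();p,A=tcp(o);print("F tool",(A.T@o["contact_force"]).round(2));to(*sc(.004,.001))
im2=bot.read_camera("side");cv2.imwrite("pics/s7.png",cv2.resize(im2[200:310,270:380],(600,600),interpolation=cv2.INTER_CUBIC))
E
done
```

```text
t: 14.58
eef_pos: [0.4148, 0.1847, 0.1354]
tool_rot: [0.69, -0.43, 0.308, -0.494]
contact_force: [5.9, 0.9, 14.6]
gripper_width: 0.133
F tool [  1.06 -10.56  11.69]
linear [0.0024, 0.0033, -0.0014] dr [-2.07, 0.0, -0.04]
t: 14.97
eef_pos: [0.4095, 0.1819, 0.1324]
tool_rot: [0.688, -0.431, 0.311, -0.494]
contact_force: [3.3, 0.8, 6.4]
gripper_width: 0.13
F tool [ 0.31 -4.35  5.81]
linear [0.0014, 0.0031, 0.0052] dr [-1.75, -0.17, -0.01]
```

View pics/s7.png

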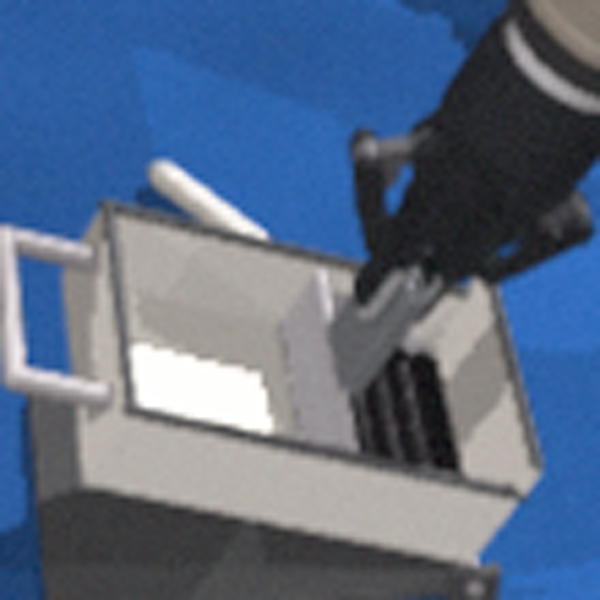

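Picture 10 shows the push ending with a pop. The force fell and the scoop advanced about 7 mm, so the last rod climbed on and the lip is now at the wall. Next I pitch the mouth up along the wall.

```bash
python3 - <<'E'
from h import *
r=np.radians
p0,A0=sc(.002,0,r(-1.8))
for f in(0,3,6,9,12,15,18,21,24,26,28,29.5):
    p,A=sc(.003,.087*np.sin(r(f))+.0015,r(f)); print(f,(A0.T@(p-p0)).round(4).tolist(),np.degrees(Ro.from_matrix(A0.T@A).as_rotvec()).round(1).tolist())
for f in (22,29):
  p,A=sc(.003,.087*np.sin(r(f))+.0015,r(f));pp,_=sc(.003,.087*np.sin(r(f))+.0015,r(f)); print((A.T@np.array([0,0,.15])).round(4))
E
```

```text
0 [-0.0, 0.0011, 0.0035] [-1.8, 0.0, -0.0]
3 [-0.0, 0.0011, 0.0076] [-4.8, -0.0, 0.0]
6 [-0.0, 0.0013, 0.0114] [-7.8, 0.0, -0.0]
9 [-0.0, 0.0017, 0.0149] [-10.8, -0.0, 0.0]
12 [-0.0, 0.0023, 0.0182] [-13.8, 0.0, -0.0]
15 [-0.0, 0.0031, 0.0212] [-16.8, 0.0, -0.0]
18 [-0.0, 0.0041, 0.024] [-19.8, 0.0, -0.0]
21 [-0.0, 0.0054, 0.0264] [-22.8, 0.0, -0.0]
24 [-0.0, 0.0068, 0.0286] [-25.8, -0.0, -0.0]
26 [-0.0, 0.0078, 0.0299] [-27.8, 0.0, -0.0]
28 [-0.0, 0.009, 0.031] [-29.8, -0.0, 0.0]
29.5 [-0.0, 0.0099, 0.0318] [-31.3, 0.0, -0.0]
[-0.     -0.1499  0.0054]
[-0.     -0.1494 -0.0129]
```

```bash
python3 -m crank '[{"linear":[0,0.0007,0.0035],"dr":[-1.8,0,0],"hand":-1},{"linear":[0,0.0008,0.0076],"dr":[-4.8,0,0],"hand":-1},{"linear":[0,0.001,0.0114],"dr":[-7.8,0,0],"hand":-1},{"linear":[0,0.0013,0.0149],"dr":[-10.8,0,0],"hand":-1},{"linear":[0,0.002,0.0182],"dr":[-13.8,0,0],"hand":-1},{"linear":[0,0.0028,0.0212],"dr":[-16.8,0,0],"hand":-1},{"linear":[0,0.0028,0.0212],"dr":[-16.8,0,0],"hand":-1}]'
python3 - <<'E'
from h import *
r=np.radians
o=bot.get_obs();p,A=tcp(o);print("F tool",(A.T@o["contact_force"]).round(2));to(*sc(.003,.087*np.sin(r(15))+.0015,r(15)))
p0,A0=sc(.003,.087*np.sin(r(15))+.0015,r(15))
for f in(17,19,21,23,25,27,28.5,30):
    p,A=sc(.003,.087*np.sin(r(f))+.0015,r(f)); print(f,(A0.T@(p-p0)).round(4).tolist())
E
```

```text
t: 15.6
eef_pos: [0.4291, 0.1886, 0.1379]
tool_rot: [0.616, -0.528, 0.382, -0.443]
contact_force: [3.6, -0.5, 1.6]
gripper_width: 0.128
F tool [ 1.63 -1.05  3.49]
linear [0.0015, 0.0002, 0.0011] dr [0.31, -0.24, -0.16]
17 [0.0, 0.0001, 0.002]
19 [0.0, 0.0003, 0.0038]
21 [0.0, 0.0006, 0.0056]
23 [0.0, 0.0011, 0.0073]
25 [-0.0, 0.0017, 0.0089]
27 [0.0, 0.0024, 0.0103]
28.5 [0.0, 0.003, 0.0114]
30 [-0.0, 0.0037, 0.0124]
```

```bash
python3 -m crank '[{"linear":[0,0.0001,0.002],"dr":[-2,0,0],"hand":-1},{"linear":[0,0.0003,0.0038],"dr":[-4,0,0],"hand":-1},{"linear":[0,0.0006,0.0056],"dr":[-6,0,0],"hand":-1},{"linear":[0,0.0011,0.0073],"dr":[-8,0,0],"hand":-1},{"linear":[0,0.0017,0.0089],"dr":[-10,0,0],"hand":-1},{"linear":[0,0.0024,0.0103],"dr":[-12,0,0],"hand":-1},{"linear":[0,0.003,0.0114],"dr":[-13.5,0,0],"hand":-1},{"linear":[0,0.0037,0.0124],"dr":[-15,0,0],"hand":-1},{"linear":[0,0.0037,0.0124],"dr":[-15,0,0],"hand":-1},{"linear":[0,0.0037,0.0124],"dr":[-15,0,0],"hand":-1}]'
python3 - <<'E'
from h import *
o=bot.get_obs();p,A=tcp(o);print("F tool",(A.T@o["contact_force"]).round(2), "axis",A[:,1].round(3))
im=bot.read_camera("top")
d=bot.cut_out("side","rod0") if 0 else None
bot.read_camera("side");print([(np.round(d["xy"]),round(d["score"],2)) for d in bot.place_of("side","rod0")])
print((A.T@np.array([0,0,.15])).round(4))
E
```

```text
t: 16.43
eef_pos: [0.4412, 0.1927, 0.1358]
tool_rot: [-0.544, 0.603, -0.434, 0.391]
contact_force: [6.8, 1.7, 0.3]
gripper_width: 0.128
F tool [ 0.51 -1.02  6.9 ] axis [-0.098 -0.032 -0.995]
[(array([337., 272.]), 0.69), (array([350., 266.]), 0.51), (array([335., 268.]), 0.5), (array([344., 273.]), 0.43)]
[-0.0002 -0.1492 -0.0155]
```

```bash
python3 -m crank '[{"linear":[0,0,0.002],"dr":[0,0,0],"hand":-1},{"linear":[0,-0.01,0.001],"dr":[0,0,0],"hand":-1},{"linear":[0,-0.025,-0.0005],"dr":[0,0,0],"hand":-1},{"linear":[0,-0.045,-0.0025],"dr":[0,0,0],"hand":-1},{"linear":[0,-0.065,-0.005],"dr":[0,0,0],"hand":-1},{"linear":[0,-0.09,-0.007],"dr":[0,0,0],"hand":-1},{"linear":[0,-0.115,-0.0095],"dr":[0,0,0],"hand":-1},{"linear":[0,-0.135,-0.012],"dr":[0,0,0],"hand":-1},{"linear":[0,-0.145,-0.013],"dr":[0,0,0],"hand":-1},{"linear":[0,-0.145,-0.013],"dr":[0,0,0],"hand":-1}]'
python3 - <<'E'
from h import *
for _ in range(2): bot.read_camera("top")
o=bot.get_obs();p,A=tcp(o);print("F",np.round(o["contact_force"],2), "axis",A[:,1].round(3),p)
im=bot.read_camera("side");print([(np.round(d["xy"]),round(d["score"],2)) for d in bot.place_of("side","rod0")])
cv2.imwrite("pics/s8.png",cv2.resize(im[170:320,260:410],(600,600),interpolation=cv2.INTER_CUBIC))
E
```

```text
t: 17.42
eef_pos: [0.4412, 0.1933, 0.2837]
tool_rot: [-0.543, 0.604, -0.433, 0.391]
contact_force: [-0.1, -0.3, -3.2]
gripper_width: 0.127
F [ 0.12 -0.71 -3.1 ] axis [-0.102 -0.036 -0.994] [0.44052121 0.19198517 0.28086885]
[(array([345., 234.]), 0.72), (array([334., 232.]), 0.65), (array([353., 230.]), 0.59), (array([336., 234.]), 0.48), (array([310., 241.]), 0.45)]
```

View pics/s8.png

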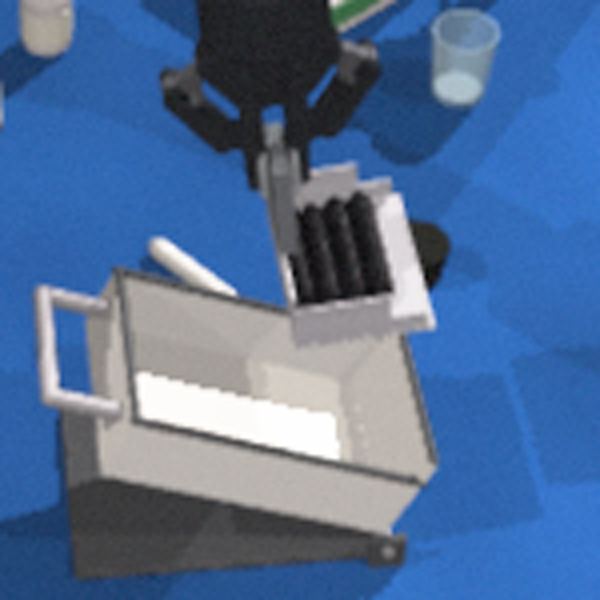

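Picture 11 shows all four rods in the scoop against its back wall and the pan left tipped and empty. The weight of 3.1 N fits scoop plus four rods. Carrying to the balance now, steadily, mouth up about 6°.

```bash
cat > g.py <<'E'
from h import *
import sys
c=np.array([.511,-.3915]);yw=-.645
def goal(s):
    th0,th1=np.arctan2(.192,.4405),np.arctan2(-.4155,.543);r=np.hypot(.192,.4405)*(1-s)+.684*s;t=th0+(th1-th0)*s
    return [r*np.cos(t),r*np.sin(t),.281],rot(.326+(yw-.326)*s,-.1)
for s in map(float,sys.argv[1:]): to(*goal(s))
E
python3 g.py 0 .1 .2 .33
```

```text
linear [-0.0001, -0.0009, 0.0002] dr [0.59, -0.06, 0.04]
linear [0.0514, -0.0033, 0.022] dr [0.59, 5.47, 0.62]
linear [0.1071, -0.0051, 0.0382] dr [0.58, 11.01, 1.21]
linear [0.1847, -0.0063, 0.0496] dr [0.58, 18.2, 1.96]
```

```bash
python3 -m crank '[{"linear":[0.006,-0.0005,0.003],"dr":[0.1,0.6,0.1],"hand":-1},{"linear":[0.018,-0.001,0.008],"dr":[0.3,1.9,0.2],"hand":-1},{"linear":[0.034,-0.002,0.015],"dr":[0.4,3.6,0.4],"hand":-1},{"linear":[0.051,-0.0033,0.022],"dr":[0.6,5.5,0.6],"hand":-1},{"linear":[0.069,-0.004,0.028],"dr":[0.6,7.3,0.8],"hand":-1},{"linear":[0.088,-0.0046,0.033],"dr":[0.6,9.1,1.0],"hand":-1},{"linear":[0.107,-0.005,0.038],"dr":[0.6,11,1.2],"hand":-1},{"linear":[0.126,-0.0055,0.042],"dr":[0.6,12.8,1.4],"hand":-1},{"linear":[0.145,-0.0058,0.045],"dr":[0.6,14.6,1.6],"hand":-1},{"linear":[0.165,-0.006,0.048],"dr":[0.6,16.4,1.8],"hand":-1}]'
python3 g.py .3 .4 .5 .6 .65
```

```text
t: 18.45
eef_pos: [0.5404, 0.0497, 0.2823]
tool_rot: [-0.483, 0.532, -0.515, 0.467]
contact_force: [0.7, 0.1, -3.5]
gripper_width: 0.124
linear [0.0, 0.0014, -0.001] dr [-0.14, -0.06, -0.11]
linear [0.0586, -0.0007, 0.0196] dr [-0.13, 5.48, 0.44]
linear [0.1212, -0.0022, 0.0335] dr [-0.13, 11.01, 0.99]
linear [0.187, -0.003, 0.0404] dr [-0.12, 16.55, 1.54]
linear [0.2209, -0.0031, 0.041] dr [-0.12, 19.32, 1.81]
```

```bash
python3 -m crank '[{"linear":[0.018,-0.0002,0.006],"dr":[0,1.7,0.1],"hand":-1},{"linear":[0.038,-0.0004,0.013],"dr":[0,3.6,0.3],"hand":-1},{"linear":[0.058,-0.0007,0.019],"dr":[0,5.5,0.4],"hand":-1},{"linear":[0.079,-0.001,0.025],"dr":[0,7.3,0.6],"hand":-1},{"linear":[0.1,-0.0017,0.03],"dr":[0,9.1,0.8],"hand":-1},{"linear":[0.121,-0.002,0.0335],"dr":[0,11,1.0],"hand":-1},{"linear":[0.143,-0.0025,0.037],"dr":[0,12.8,1.2],"hand":-1},{"linear":[0.165,-0.003,0.039],"dr":[0,14.6,1.3],"hand":-1},{"linear":[0.187,-0.003,0.0404],"dr":[0,16.5,1.5],"hand":-1},{"linear":[0.209,-0.003,0.041],"dr":[0,18.3,1.7],"hand":-1}]'
python3 g.py .633 .7 .8 .9 1
```

```text
t: 19.28
eef_pos: [0.5884, -0.158, 0.2809]
tool_rot: [0.402, -0.443, 0.593, -0.538]
contact_force: [-0.3, 0.1, -3.4]
gripper_width: 0.131
linear [0.0001, -0.0001, 0.0] dr [-0.13, 0.08, 0.0]
linear [0.0442, -0.0014, 0.0131] dr [-0.13, 3.79, 0.37]
linear [0.1132, -0.0027, 0.0266] dr [-0.13, 9.32, 0.92]
linear [0.1854, -0.0032, 0.0322] dr [-0.13, 14.86, 1.47]
linear [0.2599, -0.003, 0.0295] dr [-0.13, 20.4, 2.02]
```

```bash
python3 -m crank '[{"linear":[0.022,-0.0007,0.007],"dr":[0,1.9,0.2],"hand":-1},{"linear":[0.044,-0.0014,0.013],"dr":[0,3.8,0.4],"hand":-1},{"linear":[0.067,-0.002,0.018],"dr":[0,5.6,0.6],"hand":-1},{"linear":[0.09,-0.0025,0.023],"dr":[0,7.5,0.75],"hand":-1},{"linear":[0.113,-0.0027,0.0265],"dr":[0,9.3,0.9],"hand":-1},{"linear":[0.136,-0.003,0.029],"dr":[0,11.1,1.1],"hand":-1},{"linear":[0.159,-0.003,0.031],"dr":[0,12.9,1.3],"hand":-1},{"linear":[0.182,-0.003,0.032],"dr":[0,14.7,1.45],"hand":-1},{"linear":[0.203,-0.003,0.032],"dr":[0,16.3,1.6],"hand":-1},{"linear":[0.222,-0.003,0.032],"dr":[0,17.7,1.7],"hand":-1}]'
python3 -m crank '[{"linear":[0.016,0,-0.0005],"dr":[0,1.2,0.1],"hand":-1},{"linear":[0.027,0,-0.001],"dr":[0,2,0.2],"hand":-1},{"linear":[0.034,0,-0.002],"dr":[0,2.5,0.25],"hand":-1},{"linear":[0.038,0,-0.0025],"dr":[0,2.7,0.3],"hand":-1},{"linear":[0.038,0,-0.0025],"dr":[0,2.7,0.3],"hand":-1},{"linear":[0.038,0,-0.0025],"dr":[0,2.7,0.3],"hand":-1}]'
python3 g.py 1
python3 - <<'E'
from h import *
c=np.array([.511,-.3915]);yw=-.645
C=cam("top");bot.read_camera("top")
print([(np.round(d["xy"],1),round(d["score"],2),ray(C,d["xy"],.058).round(4)) for d in bot.place_of("top","balance_top")[:2]])
bot.read_camera("side");print([(np.round(d["xy"],1),round(d["score"],2),ray(cam("side"),d["xy"],.058).round(4)) for d in bot.place_of("side","balance_top")[:2]],[(np.round(d["xy"]),round(d["score"],2)) for d in bot.place_of("side","rod0")])
print([(np.round(d["extent"]),round(d["score"],2)) for d in bot.cut_out("top","balance_top")[:1]])
E
```

```text
t: 20.12
eef_pos: [0.556, -0.3805, 0.2807]
tool_rot: [0.314, -0.347, 0.655, -0.594]
contact_force: [0.4, 0.5, -3.0]
gripper_width: 0.131
t: 20.62
eef_pos: [0.534, -0.4069, 0.2814]
tool_rot: [0.302, -0.332, 0.662, -0.6]
contact_force: [0.4, -0.1, -2.6]
gripper_width: 0.127
linear [0.0015, -0.0009, 0.0126] dr [-0.15, 0.28, -0.01]
[(array([468.3, 229.2]), 0.9, array([ 0.506 , -0.3984,  0.058 ]))]
[(array([336.7, 152.7]), 0.75, array([ 0.507 , -0.3718,  0.058 ])), (array([367.5, 236.9]), 0.18, array([0.3502, 0.0175, 0.058 ]))] [(array([348., 111.]), 0.68), (array([343., 114.]), 0.57), (array([310., 240.]), 0.57), (array([337., 107.]), 0.46), (array([336., 112.]), 0.43)]
[(array([412., 183., 487., 275.]), 0.84)]
```

The balance estimates agree: centre about (0.511, -0.3915) from keypoints and plate corners. Shifting outward and descending with the back edge leading.

```bash
python3 -m crank '[{"linear":[0.001,0.005,0.006],"dr":[0,0,0],"hand":-1},{"linear":[0.0015,0.02,0.015],"dr":[0,0.3,0],"hand":-1},{"linear":[0.0015,0.04,0.024],"dr":[0,0.3,0],"hand":-1},{"linear":[0.0015,0.06,0.026],"dr":[0,0.3,0],"hand":-1},{"linear":[0.0015,0.08,0.028],"dr":[0,0.3,0],"hand":-1},{"linear":[0.0015,0.1,0.03],"dr":[0,0.3,0],"hand":-1},{"linear":[0.0015,0.115,0.0315],"dr":[0,0.3,0],"hand":-1},{"linear":[0.0015,0.125,0.0325],"dr":[0,0.3,0],"hand":-1},{"linear":[0.0015,0.13,0.033],"dr":[0,0.3,0],"hand":-1},{"linear":[0.0015,0.13,0.033],"dr":[0,0.3,0],"hand":-1}]'
python3 - <<'E'
from h import *
for _ in range(2): bot.read_camera("side")
o=bot.get_obs();p,A=tcp(o);print("F",np.round(o["contact_force"],2),p)
S=Ro.from_matrix(np.column_stack([A[:,2],-A[:,0],-A[:,1]]))
b=S.apply(np.array([[.045,0,0],[-.042,0,0]])-[GX,0,GZ])+p;print("back,lip",b.round(4))
to([.543,-.4155,.1375],rot(-.645))
E
```

```text
t: 21.75
eef_pos: [0.5486, -0.4211, 0.1471]
tool_rot: [0.299, -0.331, 0.664, -0.601]
contact_force: [-0.2, 0.0, -2.8]
gripper_width: 0.127
F [ 0.62  0.08 -2.97] [ 0.54956833 -0.42137616  0.14925649]
back,lip [[ 0.5474 -0.4198  0.0696]
 [ 0.4783 -0.3676  0.078 ]]
linear [-0.0007, 0.0125, -0.0076] dr [5.52, -0.11, -0.0]
```

```bash
python3 -m crank '[{"linear":[0,0.004,0],"dr":[0,0,0],"hand":-1},{"linear":[0,0.008,0],"dr":[0,0,0],"hand":-1},{"linear":[0,0.0095,0],"dr":[0,0,0],"hand":-1},{"linear":[0,0.0095,0],"dr":[0,0,0],"hand":-1}]'
for i in 1 2 3; do python3 -m crank '[{"linear":[0,0.001,0],"dr":[0,0,0],"hand":-1},{"linear":[0,0.001,0],"dr":[0,0,0],"hand":-1},{"linear":[0,0.001,0],"dr":[0,0,0],"hand":-1}]' | grep -E "eef|contact"; done
```

```text
t: 22.18
eef_pos: [0.5484, -0.4208, 0.1396]
tool_rot: [0.299, -0.33, 0.663, -0.602]
contact_force: [-0.4, -0.6, -0.6]
gripper_width: 0.129
eef_pos: [0.5485, -0.4209, 0.1395]
contact_force: [-1.7, 0.8, 5.4]
eef_pos: [0.5486, -0.4209, 0.1395]
contact_force: [-3.2, -0.0, 9.5]
eef_pos: [0.5487, -0.421, 0.1394]
contact_force: [-4.1, 1.3, 14.5]
```

```bash
python3 -m crank '[{"linear":[0,-0.0025,0],"dr":[0,0,0],"hand":-1},{"linear":[0,-0.0024,-0.0014],"dr":[1,0,0],"hand":-1},{"linear":[0,-0.0023,-0.0028],"dr":[2,0,0],"hand":-1},{"linear":[0,-0.002,-0.0042],"dr":[3,0,0],"hand":-1},{"linear":[0,-0.0018,-0.0056],"dr":[4,0,0],"hand":-1},{"linear":[0,-0.0016,-0.007],"dr":[5,0,0],"hand":-1},{"linear":[0,-0.0015,-0.0077],"dr":[5.5,0,0],"hand":-1},{"linear":[0,-0.0015,-0.0077],"dr":[5.5,0,0],"hand":-1},{"linear":[0,-0.0015,-0.0077],"dr":[5.5,0,0],"hand":-1}]'
python3 - <<'E'
from h import *
bot.read_camera("side")
o=bot.get_obs();p,A=tcp(o);print("F",np.round(o["contact_force"],2),p,o["torque"].round(3));to([.543,-.4155,.1395],rot(-.645))
print([(np.round(d["xy"]),round(d["score"],2)) for d in bot.place_of("side","rod0")])
E
```

```text
t: 23.68
eef_pos: [0.5426, -0.4164, 0.1396]
tool_rot: [-0.315, 0.315, -0.633, 0.633]
contact_force: [-1.0, -0.2, 6.8]
gripper_width: 0.127
F [-1.68 -0.38  7.33] [ 0.54258914 -0.4164074   0.13956193] [-0.138  0.197 -0.032]
linear [-0.001, 0.0001, -0.0002] dr [-0.06, -0.12, 0.03]
[(array([310., 241.]), 0.61), (array([341., 148.]), 0.54), (array([335., 142.]), 0.52), (array([336., 148.]), 0.51), (array([332., 147.]), 0.38)]
```

```bash
python3 -m crank '[{"linear":[0,-0.0006,0],"dr":[0,0,0],"hand":-1},{"linear":[0,-0.0006,0],"dr":[0,0,0],"hand":-0.6},{"linear":[0,-0.0006,0],"dr":[0,0,0],"hand":-0.3},{"linear":[0,-0.0006,0],"dr":[0,0,0],"hand":-0.3},{"linear":[0,-0.0006,0],"dr":[0,0,0],"hand":-0.3},{"linear":[0,-0.01,0],"dr":[0,0,0],"hand":-0.3},{"linear":[0,-0.04,0],"dr":[0,0,0],"hand":-0.3},{"linear":[0,-0.08,0],"dr":[0,0,0],"hand":-0.3},{"linear":[0,-0.12,0],"dr":[0,0,0],"hand":-0.3},{"linear":[0,-0.15,0],"dr":[0,0,0],"hand":-0.3}]'
python3 -m crank '[{"linear":[-0.04,-0.01,0.0],"dr":[0,0,0],"hand":-0.3},{"linear":[-0.08,-0.02,0],"dr":[0,0,0],"hand":-0.3},{"linear":[-0.12,-0.02,0],"dr":[0,0,0],"hand":-0.3},{"linear":[-0.16,-0.02,0.0],"dr":[0,0,0],"hand":-0.3},{"linear":[-0.2,-0.02,0.0],"dr":[0,0,0],"hand":-0.3},{"linear":[-0.2,-0.02,0.0],"dr":[0,0,0],"hand":-0.3}]'
python3 - <<'E'
from h import *
t=bot.read_camera("top");rs=bot.cut_out("top","scoop");
if rs:
  print(rs[0]["score"],hullfit([(cam("top"),rs[0]["pixels"])],SCOOP,[.511,-.39,-.645],.058))
s=bot.read_camera("side");print([(np.round(d["xy"]),round(d["score"],2)) for d in bot.place_of("side","rod0")])
cv2.imwrite("pics/end.png",np.hstack([cv2.resize(t[150:300,390:540],(400,400),interpolation=cv2.INTER_CUBIC),cv2.resize(s[100:310,230:440],(400,400),interpolation=cv2.INTER_CUBIC)]))
E
```

```text
t: 24.62
eef_pos: [0.543, -0.4157, 0.2925]
tool_rot: [-0.316, 0.315, -0.633, 0.633]
contact_force: [0.0, -0.6, 0.6]
gripper_width: 0.351
t: 25.12
eef_pos: [0.6667, -0.2447, 0.3095]
tool_rot: [0.321, -0.318, 0.633, -0.629]
contact_force: [-0.8, 2.1, -0.1]
gripper_width: 0.351
0.56 (array([ 0.507264  , -0.39243622, -0.63521856]), np.float64(0.033126950582610726))
[(array([334., 144.]), 0.63), (array([340., 147.]), 0.62), (array([336., 148.]), 0.54), (array([309., 239.]), 0.44), (array([335., 141.]), 0.4), (array([351., 284.]), 0.28)]
```

View pics/end.png

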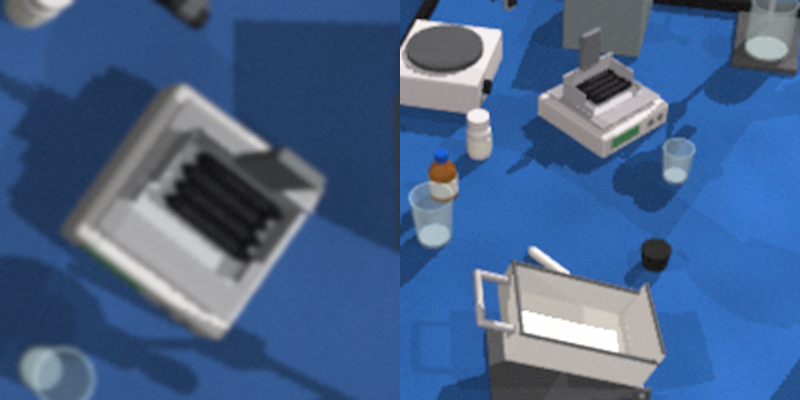

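Picture 12 shows the scoop upright and centred on the balance with four rods in it. The pan is still tipped and empty, and the bystanders in view are in place. Handing in.

```bash
python3 -c "
from station import bot
print(bot.get_obs()['t'],bot.get_obs()['contact_force']);print(bot.hand_in())"
```

```text
25.3167 [-0.21741293 -0.56474118  0.11870792]
the job is handed in; nothing more can be done
None
```

The job is done and handed in at 25.3 s of the 72 s allowed; no verdict was reported. I lifted the pan by its handle to its stop, and the four rods rolled together at the low end. I then slid the scoop under all four, pitched its mouth up along the end wall, and carried them to the balance. There I set the scoop down level, let go and moved clear.

**What the last checks showed:**
- **Rods:** the final picture shows four rods in the scoop and an empty pan. The weight on the wrist during the carry, about 3.1 N, fits the scoop plus four rods.
- **Pan:** it is still tipped up at its stop.
- **Scoop:** it stands upright within about 4 mm of the middle of the balance, by the outline fit.
- **Bench:** the beakers, jars and stopper near the work look unmoved. The mortar and spatula were outside the final picture, so I did not recheck them.
- **Forces:** the highest external force I read was about 23 N, against the pan's stop.

**What disagreed:**
- The top and side cameras differed by up to about 7 mm on the balance centre in the first pictures. The last side reading, with the scoop in front of it, was about 20 mm off, so I set it aside.
- The balance top felt about 2 mm higher than expected.
- The carry was mouth-up by about 6° to keep the rods against the back wall, not perfectly level.

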